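# Turn a crosswise parts tray until it nests, and press it home

### The job

The steel parts tray has been left crosswise on top of the red base tray. Without lifting it off, push it round until its long sides lie along those of the red tray and it drops in, then press both its ends down gently, past the spring buffers, until it sits fully home with its lip on the red rim. Keep the two nuts in it, do not disturb the cup, the little carton and the tape measure, and let go.

Things in the scene. Friction and masses are not known exactly. Their poses are not given: they have to be found in the camera images.
- base_tray: red oblong tray with rounded corners (radius 26 mm), 141 mm long (x), 97 mm wide (y), 32 mm high; a magnet holds it, it does not move. Origin: centre of underside, z up. Mouth 129 x 85 mm at the rim, walls slope inward 0.32 mm per mm of depth, inner floor at z = 3 mm
- buffers (a point): point in the red tray midway between two level round black rubber bars 44 mm long, 20 mm above the bench, one in the middle of each end wall; each stands 5 mm into the tray and yields outward on a spring. They stop the steel tray 7 to 14 mm before home; each end then needs about 4 to 10 N from above to slide past, and friction holds it down
- upper_tray: open steel tray, same outline, 0.15 to 0.3 kg. Origin: centre of underside, x along its length. 30 mm high, walls 2.5 mm; floor 106 x 62 mm inside, at z = 3 mm; underside 109 x 65, 126 x 82 under the lip (z = 27). Lip 3 mm thick, 134 x 90 mm. Starts crosswise on the red rim (origin 32 mm above bench), slides easily. Fits either way round, 1.5 mm play; home: origin 5 mm above the red tray's
- lip_end_a (a point): point on the top of the steel tray's lip in the middle of its +x end, 65 mm from the tray's centre; 62 mm above the bench at the start, 35 mm when home (lip's underside on the red rim)
- lip_end_b (a point): the same at the -x end of the steel tray
- nut_1: hexagon nut 19 x 22 x 10 mm lying loose on the floor of the steel tray, origin at the centre of its underside
- nut_2: a second such nut in the steel tray
- steel_cup: stainless cup, 55 mm across, 72 mm high, standing near the trays, origin at the centre of its underside; bystander
- insert_box: small orange carton 30 x 50 x 22 mm (x, y, z) near the trays, origin at the centre of its underside; bystander
- tape_measure: yellow and black tape measure 62 x 80 x 32 mm (x, y, z) lying near the trays, origin at the centre of its underside; bystander
Not all that is in view belongs to the job. Of the things that look like the base_tray, the larger one is meant.

How it is judged:
At the end, for the whole second after the job is handed in: The steel tray lies in the red one, level (within 0.04 rad), both ends of its lip within 2.5 mm of home (top of lip less than 37.5 mm above the red tray's underside), centred within 4 mm and its long axis within 0.06 rad of the red tray's, at rest; both nuts still lie in it (z of each of lip_end_a, lip_end_b in the frame of base_tray below 0.0375 m and angle between upper_tray's own z axis and vertical below 0.04 rad and angle between the x axis of upper_tray and the x axis of base_tray, either way round below 0.06 rad and horizontal distance between upper_tray and base_tray below 0.004 m and horizontal distance between each of nut_1, nut_2 and upper_tray below 0.058 m and z of each of nut_1, nut_2 in the frame of upper_tray below 0.025 m and linear speed of upper_tray below 0.01 m/s); the robot touches nothing.
It fails at once if the steel tray is lifted off (more than 15 mm above its starting height) (z of upper_tray in the frame of base_tray above 0.047 m).
It fails at once if the steel tray is tipped over (more than 0.7 rad) (angle between upper_tray's own z axis and vertical above 0.7 rad).
It fails at once if the steel tray is rammed down on the red one (more than 100 N between the two trays) (contact force between upper_tray and base_tray above 100 N).
It fails at once if the cup, the carton or the tape measure is moved more than 20 mm (distance of any of steel_cup, insert_box, tape_measure from where it was at the start of the episode above 0.02 m).
It also fails if it takes over 58 s, if anything falls off the work surface, if the arm or the gripper's body presses on something with over 40 N, if the wrist force passes 120 N, or if a joint passes its speed limit or range.

### The arm

A 6-joint arm with a two-finger parallel gripper is mounted at the origin on a cart in front of the work surface, level with it; the furniture and walls round the work are solid. World frame = base frame: x ahead of the robot, y to its left, z up, the work surface at z = 0. Lengths are in m, angles in rad, forces in N, time in s.
With the tool pointing down it reaches from about 0.375 to 0.925 m from the base axis. Payload 5.7 kg.
Tool frame: the origin (TCP) lies midway between the tips of the shut fingers; the grasp point (between the pads) lies 19 mm behind it; z points along the fingers, y is the line along which they close (so a half turn about z gives the same grasp; the last joint's range is limited). The gripper opens to 88 mm and grips with 3 to 60 N. Pads are 20 mm wide; open, the fingers measure 115 mm over their backs; the gripper's body (75 mm by 178 mm) begins 61 mm behind the grasp point.
Start: joints at [-1.373, 0.359, 1.51, -0, 1.272, -0.115], TCP at [0.185, -0.571, 0.199] pointing down, gripper open.
Joint ranges: [-2.97, 2.97], [-1.01, 2.36], [0.21, 2.38], [-0.96, 4.11], [0.2, 2.71], [-2.98, 2.98]. Speed limits (rad/s): [2.39, 2.39, 3.14, 3.14, 3.14, 3.14].

### API

Orientations are given as a rotation vector (axis times angle).
In Python, from rig import manip gives the robot as it stands. Calls block until the motion is done:
- manip.movep(position, orientation): joint-space move of the TCP to a pose.
- manip.move_linear(position, feed=0.15, orientation=None, contact_N=None): straight line of the TCP; orientation=None keeps the orientation; feed is the mean speed in m/s. With contact_N (N) it stops when the force on the tool has changed by that much, and returns True; else False.
- manip.movej(angles): joint-space move.
- manip.set_gripper(opening, f_grip=None): finger opening in m; f_grip is the grip in N (None keeps the last); returns when the fingers have stopped.
- manip.wait(seconds).
- manip.ik(position, orientation): joint angles nearest the present ones, or None.
- manip.read_state(): the state.
- manip.camera(name): name is "scene" or "top"; returns a dict with "color" (420x560x3 uint8, red, green, blue), "K" (3x3 intrinsics, pixels), "k1" (the pictures are not rectified: a ray, as slopes to the right and down, at radius r is drawn at 1 + k1 r^2 times it, then the intrinsics apply), "world_from_camera" (4x4, takes a point from camera to world coordinates). Camera axes: x right, y down, z forward; pixel columns grow to the right and rows downward; lengths in m; the calibration is good to about 2 mm. A picture is of the moment at which its call begins. There is no depth.
A pose or a line that the arm cannot do raises manip.IKError and nothing moves.
- manip.finish_job(): hands the job in; it is judged then, once.
Trained networks look in the newest picture that a camera, given by its name, has taken for a name from the list of things; names that differ only in an ending like _2 or _b are one class to them, and where a whole thing is asked for, a point or a joint stands for the part that bears it (a point fixed in the world has none). Each returns a list of dicts, best first, with "confidence" (0 to 1); they miss things now and then, are a little off and sometimes report something else, mostly with a low value. They report only what shows in the picture. A call takes as long as a camera call. They do not tell look-alikes from the thing itself.
- manip.regions_of(camera, name): "pixels" (420x560 bool, what is visible of it) and "box" ([left, top, right, bottom] in pixels, round what is visible of it).
The state is a dict: "time_s": time; "joint_pos": joint angles; "dq": joint speeds; "joint_torque": joint torques, N m; "ee_pos": TCP position; "eef_rot": TCP orientation; "wrist_force": force on the tool from outside, world axes, zero at the start; "wrist_torque": the same for the moment, N m; "width": finger opening in m; "grip_force": force on a finger pad.
Only numpy, scipy, OpenCV 4.12 (cv2) and the standard library are available. Lean on these libraries where they do the work, as an engineer would, in place of code of your own. Each camera call takes 0.05 s, during which the arm holds its last target. There are 200 camera calls.

## Working session

There is one attempt and no reset: what is moved stays moved. The work goes in short steps, each a Python script; the robot and the scene stay as the last script left them, time stands still between calls to the robot, and variables do not carry over. Pictures are saved under pics/ and viewed, at most 10 in all, crops included, and the job is handed in when it is done.

```bash
mkdir -p pics; cat > h.py <<'E'
import numpy as np, cv2
from rig import manip
def ray(c,uv):
    K=c["K"];k1=c["k1"]
    d=np.array([(uv[0]-K[0,2])/K[0,0],(uv[1]-K[1,2])/K[1,1]]);u=d.copy()
    for _ in range(30): u=d/(1+k1*(u@u))
    T=c["world_from_camera"]
    return T[:3,3],T[:3,:3]@np.array([u[0],u[1],1])
def at(c,uv,z):
    o,d=ray(c,uv); return (o+d*(z-o[2])/d[2])[:2]
def outline(c,pix,z):
    cs,_=cv2.findContours(pix.astype(np.uint8),cv2.RETR_EXTERNAL,cv2.CHAIN_APPROX_NONE)
    p=max(cs,key=cv2.contourArea)[:,0,:].astype(float)
    return np.array([at(c,q,z) for q in p])
def rect(P):
    (x,y),(w,h),a=cv2.minAreaRect((P*1000).astype(np.float32))
    if w<h: w,h,a=h,w,a+90
    return np.round([x,y,w,h,(a+90)%180-90],1)
Z=dict(base_tray=.032,upper_tray=.062,nut_1=.045,steel_cup=.072,insert_box=.022,tape_measure=.032)
E
cat > a.py <<'E'
from h import *
for n in ("top","scene"):
    c=manip.camera(n); cv2.imwrite(f"pics/{n}0.png",cv2.cvtColor(c["color"],cv2.COLOR_RGB2BGR))
    print(n,c["world_from_camera"][:3,3].round(3),c["world_from_camera"][:3,2].round(2))
    for k,z in Z.items():
        for r in manip.regions_of(n,k)[:3]:
            print(k,round(r["confidence"],2),np.round(r["box"]),rect(outline(c,r["pixels"],z)))
print(manip.read_state()["time_s"],manip.read_state()["eef_rot"])
E
python3 a.py
```

```text
top [ 0.428 -0.097  1.041] [ 0.13  0.   -0.99]
base_tray 0.84 [196. 126. 250. 180.] [696.2  35.8 108.4  74.9  38.9]
base_tray 0.63 [251. 200. 282. 267.] [579.4 -54.2  65.2  23.9  71.1]
base_tray 0.44 [264. 230. 274. 238.] [520.7 -66.9  17.3  11.   38.9]
upper_tray 0.77 [228. 209. 301. 260.] [516.5 -49.9 134.1  89.9  73.2]
nut_1 0.52 [265. 232. 274. 237.] [518.6 -63.7  16.2  16.1  -0.8]
steel_cup 0.59 [207. 280. 236. 307.] [405.8  31.   55.4  52.1 -45.7]
insert_box 0.58 [298. 280. 327. 297.] [ 410.2 -146.3   49.7   27.3  -82.9]
tape_measure 0.71 [316. 194. 357. 225.] [ 570.4 -197.2   68.7   64.3  -86.3]
scene [-0.157 -0.551  0.488] [ 0.75  0.5  -0.44]
base_tray 0.68 [225. 236. 278. 268.] [464.9 -78.9 104.2  98.8  25.5]
base_tray 0.59 [255. 179. 288. 214.] [668.1  12.6 150.1  73.5  37.8]
upper_tray 0.95 [220. 201. 290. 248.] [504.5 -63.  160.4 103.9  71.5]
nut_1 0.74 [316. 235. 362. 265.] [ 526.7 -218.3  106.6   68.5   26.7]
nut_1 0.53 [257. 227. 268. 234.] [512.7 -70.7  33.9  19.7  35.1]
nut_1 0.51 [244. 221. 256. 229.] [517.5 -41.9  35.6  18.2  35.2]
steel_cup 0.97 [160. 224. 193. 272.] [367.7 -12.7 159.2  53.4  49.6]
steel_cup 0.16 [246. 224. 257. 230.] [475.1 -73.8  29.9  17.1  35.2]
insert_box 0.94 [248. 273. 281. 303.] [ 397.1 -156.8   61.4   53.5  -82.9]
insert_box 0.73 [315. 234. 360. 266.] [ 562.3 -201.1  112.5   73.8   24.8]
tape_measure 0.98 [318. 231. 362. 267.] [ 548.2 -207.9  113.4   70.6   26.5]
0.7 [-3.10320695e+00 -4.89351510e-01 -2.55800077e-05]
```

```bash
python3 -c "
import cv2
a=cv2.imread('pics/top0.png')[110:320,180:370];cv2.imwrite('pics/t1.png',cv2.resize(a,None,fx=3,fy=3,interpolation=2)[:600])
a=cv2.imread('pics/scene0.png')[165:315,150:370];cv2.imwrite('pics/s1.png',cv2.resize(a,None,fx=3.6,fy=3.6,interpolation=2))"
```

```text
(no output)
```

View pics/t1.png

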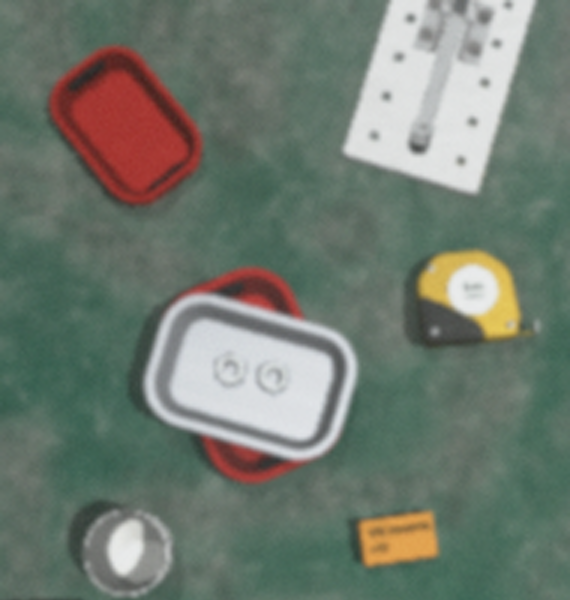

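View pics/s1.png

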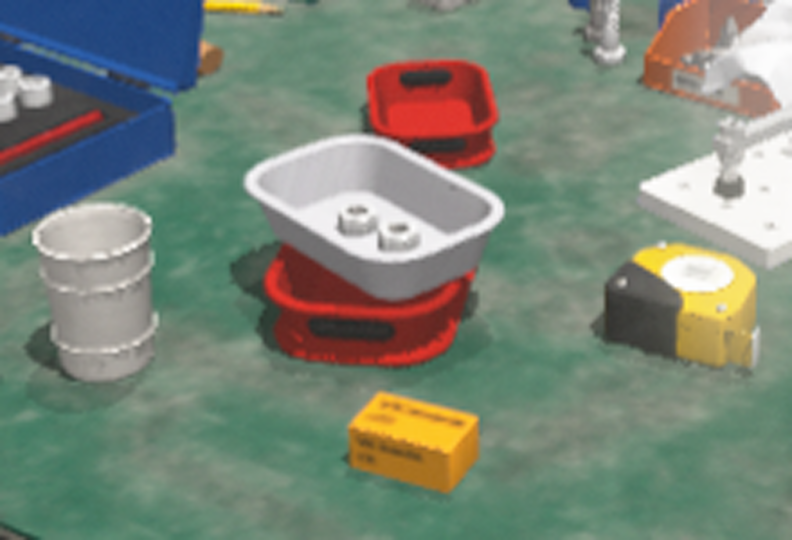

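```bash
cat >> h.py <<'E'
def project(c,P):
    T=np.linalg.inv(c["world_from_camera"]); q=np.c_[P,np.ones(len(P))]@T.T
    u=q[:,:2]/q[:,2:3]; u=u*(1+c["k1"]*(u**2).sum(1,keepdims=True))
    K=c["K"]; return u*[K[0,0],K[1,1]]+[K[0,2],K[1,2]]
def rrect(L,W,r,x,y,a,z):
    t=np.linspace(0,np.pi/2,8); P=[]
    for i,(sx,sy) in enumerate([(1,1),(-1,1),(-1,-1),(1,-1)]):
        P+=[[sx*(L/2-r)+r*np.cos(t_+i*np.pi/2),sy*(W/2-r)+r*np.sin(t_+i*np.pi/2)] for t_ in t]
    P=np.array(P);R=np.array([[np.cos(a),-np.sin(a)],[np.sin(a),np.cos(a)]])
    return np.c_[P@R.T+[x,y],np.full(len(P),z)]
def fill(c,pts,s=4):
    m=np.zeros((420*s,560*s),np.uint8)
    cv2.fillPoly(m,[np.round((project(c,pts)+.5)*s-.5).astype(np.int32)],255)
    return cv2.resize(m,(560,420),interpolation=cv2.INTER_AREA)/255.
E
cat > b.py <<'E'
from h import *
from scipy.optimize import minimize
c=manip.camera("top"); hsv=cv2.cvtColor(c["color"],cv2.COLOR_RGB2HSV)
red=((hsv[...,0]<8)|(hsv[...,0]>172))&(hsv[...,1]>130)&(hsv[...,2]>40)
roi=np.zeros_like(red); roi[185:285,215:310]=1; red&=roi
up=manip.regions_of("top","upper_tray")[0]["pixels"]; up=cv2.dilate(up.astype(np.uint8),np.ones((3,3)))>0
def cost(p):
    m=fill(c,rrect(.141,.097,.026,p[0]/1e3,p[1]/1e3,np.radians(p[2]),.032))
    return (np.abs(m-cv2.morphologyEx(red.astype(np.uint8),cv2.MORPH_CLOSE,np.ones((7,7))))*~up*roi).sum()
best=[]
for a in (-35,-15,0,15,35):
    r=minimize(cost,[516,-50,a],method="Nelder-Mead",options=dict(initial_simplex=[[516,-50,a],[526,-50,a],[516,-40,a],[516,-50,a+10]]))
    print(r.x.round(1),round(r.fun,1))
u=manip.regions_of("top","upper_tray")[0]["pixels"].astype(float)
def cu(p): return np.abs(fill(c,rrect(.134,.09,.026,p[0]/1e3,p[1]/1e3,np.radians(p[2]),.062))-u).sum()
r=minimize(cu,[516,-50,73],method="Nelder-Mead",options=dict(initial_simplex=[[516,-50,73],[526,-50,73],[516,-40,73],[516,-50,83]])); print("up",r.x.round(1),r.fun, red.sum())
E
python3 b.py
```

```text
[520.7 -49.4  25.8] 155.4
[521.6 -49.6  26.3] 155.1
[521.  -49.5  26. ] 153.6
[521.  -49.6  25.8] 153.1
[520.9 -49.4  26.5] 154.0
up [516.5 -49.8  72.6] 132.84313725490196 318
```

```bash
cat > o.py <<'E'
from h import *
import sys
def ov(name,f,polys,box,s):
    c=manip.camera(name); im=cv2.cvtColor(c["color"],cv2.COLOR_RGB2BGR)
    x0,y0,x1,y1=box; a=cv2.resize(im[y0:y1,x0:x1],None,fx=s,fy=s,interpolation=cv2.INTER_CUBIC)
    for P,col in polys:
        q=((project(c,P)-[x0,y0]+.5)*s-.5)
        cv2.polylines(a,[np.round(q*16).astype(np.int32)],True,col,1,cv2.LINE_AA,4)
    return a
if __name__=="__main__":
    P=[(rrect(.141,.097,.026,.521,-.0495,np.radians(26),.032),(255,255,0)),(rrect(.141,.097,.026,.521,-.0495,np.radians(18),.032),(0,255,0)),(rrect(.134,.09,.026,.5165,-.0498,np.radians(72.6),.062),(255,0,255))]
    a=ov("top",0,P,(215,190,310,285),6);b=ov("scene",0,P,(210,190,300,285),6)
    h=cv2.hconcat([a,b]); cv2.imwrite("pics/ov1.png",cv2.resize(h,None,fx=.72,fy=.72,interpolation=cv2.INTER_AREA))
E
python3 o.py
```

```text
(no output)
```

View pics/ov1.png

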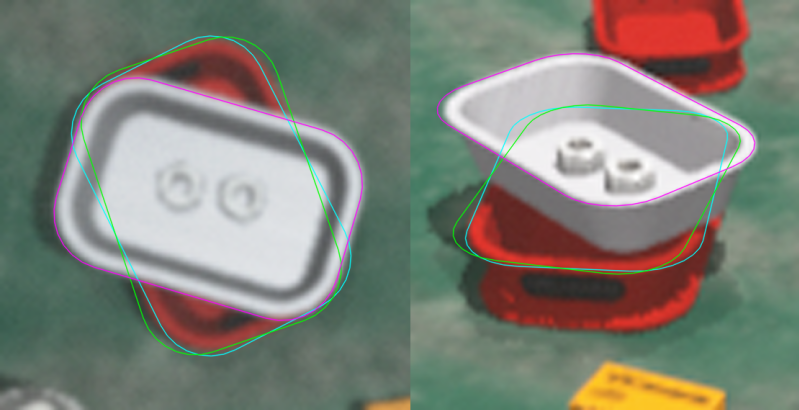

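```bash
cat > b2.py <<'E'
from h import *
from scipy.optimize import minimize
D=[]
for n,b in (("top",(190,215,275,300)),("scene",(215,215,278,285))):
    c=manip.camera(n); im=c["color"].astype(float)
    red=(im[...,0]-im[...,1]>25).astype(np.uint8); 
    x0,y0,x1,y1=(215,190,310,285) if n=="top" else (210,215,300,272)
    roi=np.zeros(red.shape,bool); roi[y0:y1,x0:x1]=1
    red=cv2.morphologyEx(red,cv2.MORPH_CLOSE,np.ones((7,7)))*roi
    up=manip.regions_of(n,"upper_tray")[0]["pixels"]; up=cv2.dilate(up.astype(np.uint8),np.ones((3,3)))>0
    D.append((c,red.astype(float),roi&~up,n))
    print(n,(red*~up).sum())
def cost(p,parts=False,use=("top","scene")):
    o=[]
    for c,red,w,n in D:
        if n not in use: continue
        A=rrect(.141,.097,.026,p[0]/1e3,p[1]/1e3,np.radians(p[2]),.032)
        B=rrect(.121,.077,.02,p[0]/1e3,p[1]/1e3,np.radians(p[2]),0)
        q=project(c,np.r_[A,B]).astype(np.float32); hull=cv2.convexHull(q)[:,0]
        m=np.zeros((1680,2240),np.uint8); cv2.fillPoly(m,[np.round((hull+.5)*4-.5).astype(np.int32)],255)
        m=cv2.resize(m,(560,420),interpolation=cv2.INTER_AREA)/255.
        o.append((np.abs(m-red)*w).sum())
    return o if parts else sum(o)
for use in (("top",),("scene",),("top","scene")):
  for a in (10,30):
    s=np.array([518,-50,a])
    r=minimize(cost,s,args=(False,use),method="Nelder-Mead",options=dict(initial_simplex=[s,s+[8,0,0],s+[0,8,0],s+[0,0,10]]))
    print(use,r.x.round(1),np.round(cost(r.x,True),1))
E
python3 b2.py
```

```text
top 546
scene 1121
('top',) [521.6 -50.   24.1] [ 87.1 267.9]
('top',) [521.6 -50.   23.6] [ 87.8 274.6]
('scene',) [519.5 -55.5  20.2] [256.2 201.3]
('scene',) [516.6 -50.7  30.5] [257.4 201. ]
('top', 'scene') [521.2 -50.7  25.4] [ 96.7 242.6]
('top', 'scene') [521.3 -50.9  25.1] [ 95.9 242.9]
```

```bash
cat >> h.py <<'E'
from scipy.spatial.transform import Rotation as Ro
def ori(deg):
    t=np.radians(deg); y=np.array([np.cos(t),np.sin(t),0]); z=np.array([0,0,-1.])
    return Ro.from_matrix(np.c_[np.cross(y,z),y,z]).as_rotvec()
def st(*k):
    s=manip.read_state(); print("t",round(s["time_s"],2),"p",np.round(s["ee_pos"],4),"F",np.round(s["wrist_force"],1),"M",np.round(s["wrist_torque"],2),"w",round(s["width"],4),"g",round(s["grip_force"],1),*k)
E
cat > c.py <<'E'
from h import *
d=np.array([np.cos(np.radians(72.6)),np.sin(np.radians(72.6))]); C=np.array([.5165,-.0498]); r=.063
for o in (0,180):
    print(o,[np.round(manip.ik([*(np.array([.519,-.05])+r*np.array([np.cos(np.radians(a)),np.sin(np.radians(a))])),.054],ori(a+o)),2) for a in (72.6,24.5)])
q=[manip.ik([*(C+r*d),.13],ori(72.6+o)) for o in (0,180)]
o=0 if abs(q[0][5])<abs(q[1][5]) else 180
print("use",o)
manip.set_gripper(.034)
manip.movep([*(C+r*d),.13],ori(72.6+o))
hit=manip.move_linear([*(C+r*d),.054],feed=.06,contact_N=4); st("hit",hit)
E
python3 c.py
```

```text
0 [array([-0.11,  0.45,  1.8 , -0.  ,  0.9 , -1.38]), array([-0.16,  0.49,  1.71, -0.  ,  0.94, -0.59])]
180 [array([-0.11,  0.45,  1.8 , -0.  ,  0.9 ,  1.76]), array([-0.16,  0.49,  1.71, -0.  ,  0.94,  2.55])]
use 0
t 5.94 p [0.5357 0.0103 0.0544] F [ 0.6 -0.3  0.3] M [-0.01 -0.16  0.02] w 0.0338 g 0.0 hit False
```

```bash
cat > d.py <<'E'
from h import *
manip.set_gripper(.005,5); st("grip")
s=manip.read_state(); r=.063; C0=np.array([.5165,-.0498]); C1=np.array([.521,-.050])
for a in np.linspace(72.6,24.5,8)[1:]:
    f=(72.6-a)/48.1; C=C0+(C1-C0)*f; t=np.radians(a)
    manip.move_linear([*(C+r*np.array([np.cos(t),np.sin(t)])),.054],feed=.05,orientation=ori(a)); st(round(a))
from o import ov
P=[(rrect(.134,.09,.026,*C1,np.radians(24.5),.062),(255,0,255))]
a=ov("top",0,P,(215,190,310,285),6);b=ov("scene",0,P,(210,190,300,285),6)
cv2.imwrite("pics/ov2.png",cv2.resize(cv2.hconcat([a,b]),None,fx=.72,fy=.72,interpolation=cv2.INTER_AREA))
E
python3 d.py
```

```text
t 6.58 p [0.5353 0.0103 0.054 ] F [ 0.4 -0.2 -0.2] M [ 0.01 -0.07  0.02] w 0.0049 g 0.0 grip
t 6.9 p [0.5431 0.0076 0.054 ] F [ 0.2 -0.2 -0.8] M [-0.01 -0.19  0.01] w 0.0051 g 0.0 66
t 7.22 p [0.5501 0.0041 0.0539] F [-0.8  0.2  0. ] M [ 0.03 -0.1  -0.02] w 0.0048 g 0.0 59
t 7.53 p [ 5.569e-01 -1.000e-04  5.400e-02] F [-0.6 -0.9 -0.6] M [ 0.06 -0.17 -0.  ] w 0.0051 g 0.0 52
t 7.83 p [ 0.5631 -0.0052  0.0539] F [-0.2 -0.4  0.1] M [ 0.03 -0.09 -0.04] w 0.005 g 0.0 45
t 8.14 p [ 0.5688 -0.0108  0.054 ] F [-0.2 -0.2  0.8] M [-0.   -0.16 -0.02] w 0.0051 g 0.0 38
t 8.45 p [ 0.5738 -0.017   0.054 ] F [-0.5  0.  -0.4] M [-0.04 -0.1  -0.03] w 0.0048 g 0.0 31
t 8.76 p [ 0.578  -0.0237  0.054 ] F [0.7 0.2 0.8] M [-0.01 -0.1   0.04] w 0.0048 g 0.0 24
```

View pics/ov2.png

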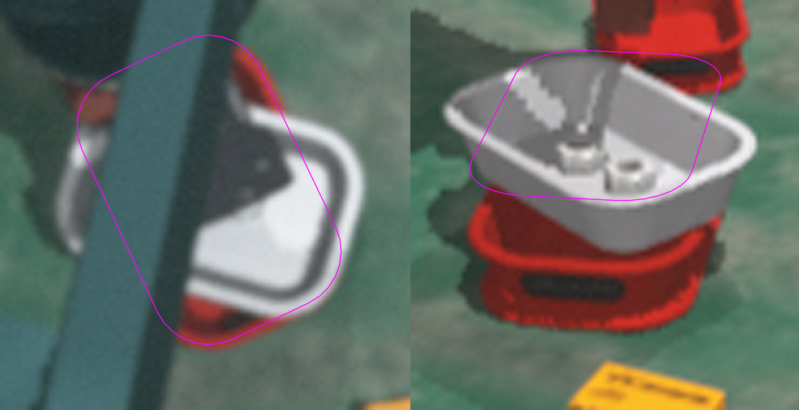

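```bash
python3 - <<'E'
from o import *
s=manip.read_state(); p=s["ee_pos"]; 
T=Ro.from_rotvec(s["eef_rot"]).as_matrix(); print(T.round(2))
P=[(np.array([p,p+[0,0,.08]]),(0,255,255)),(rrect(.134,.09,.026,.5165,-.0498,np.radians(72.6),.062),(255,0,255))]
a=ov("scene",0,P,(190,90,340,260),3.5); cv2.imwrite("pics/s3.png",a)
E
```

```text
[[-0.42  0.91 -0.  ]
 [ 0.91  0.42  0.  ]
 [ 0.   -0.   -1.  ]]
```

View pics/s3.png

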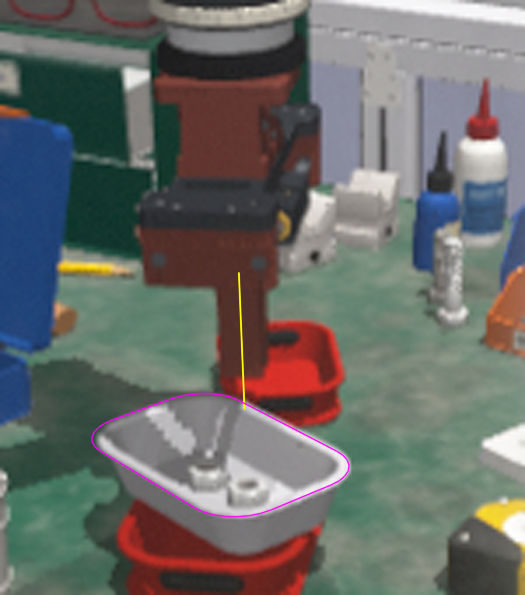

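```bash
python3 - <<'E'
from h import *
p=manip.read_state()["ee_pos"]
manip.move_linear([p[0],p[1],.11],feed=.2)
manip.movep([.621,-.147,.10],ori(24.5))
manip.move_linear([.621,-.147,.03],feed=.15)
h=manip.move_linear([.621,-.147,-.025],feed=.03,contact_N=3); st(h)
manip.move_linear([.621,-.147,.11],feed=.25); st()
E
```

```text
t 12.17 p [ 0.6209 -0.147  -0.0232] F [-0.6  0.8  5.5] M [ 0.05 -0.03 -0.  ] w 0.005 g 2.5 True
t 12.85 p [ 0.6202 -0.1467  0.1091] F [ 1.  0. -0.] M [-0.05 -0.05 -0.03] w 0.0055 g 0.0
```

```bash
cat > e.py <<'E'
from h import *
from o import ov
C0=np.array([.5165,-.0498]); C1=np.array([.521,-.050]); r=.063
pos=lambda C,a,z:[*(C+r*np.array([np.cos(np.radians(a)),np.sin(np.radians(a))])),z]
manip.set_gripper(.034)
manip.movep(pos(C0,72.6,.11),ori(72.6)); 
manip.move_linear(pos(C0,72.6,.06),feed=.2)
h=manip.move_linear(pos(C0,72.6,.031),feed=.05,contact_N=4); st("hit",h)
if h: raise SystemExit
manip.set_gripper(0,6); st("grip")
for a in np.linspace(72.6,24.5,8)[1:]:
    f=(72.6-a)/48.1
    manip.move_linear(pos(C0+(C1-C0)*f,a,.031),feed=.05,orientation=ori(a)); st(round(a))
P=[(rrect(.134,.09,.026,*C1,np.radians(24.5),.062),(255,0,255))]
a=ov("top",0,P,(215,190,310,285),6);b=ov("scene",0,P,(210,190,300,285),6)
cv2.imwrite("pics/ov3.png",cv2.resize(cv2.hconcat([a,b]),None,fx=.72,fy=.72,interpolation=cv2.INTER_AREA))
E
python3 e.py
```

```text
t 15.38 p [0.5353 0.0104 0.0309] F [0.7 0.8 0.1] M [ 0.03 -0.13  0.01] w 0.0344 g 0.0 hit False
t 15.91 p [0.5355 0.0104 0.0311] F [0.5 1.  1. ] M [ 0.13 -0.13  0.01] w 0.0074 g 5.8 grip
t 16.23 p [0.5434 0.0075 0.0311] F [ 0.4 -0.7  1. ] M [ 0.02 -0.17  0.02] w 0.0079 g 5.9 66
t 16.54 p [0.5504 0.0041 0.0311] F [ 1.  -0.2  2.4] M [-0.03 -0.18 -0.03] w 0.0076 g 6.0 59
t 16.85 p [ 5.57e-01 -2.00e-04  3.10e-02] F [ 0.7 -0.2  1.7] M [-0.04 -0.19 -0.02] w 0.0078 g 6.0 52
t 17.16 p [ 0.5631 -0.0051  0.0309] F [-0.2  0.5  1.1] M [-0.01 -0.13 -0.08] w 0.0078 g 6.0 45
t 17.47 p [ 0.5688 -0.0106  0.0308] F [ 0.3  0.9 -0.5] M [ 0.14 -0.13 -0.02] w 0.007 g 6.1 38
t 17.77 p [ 0.5744 -0.0169  0.0311] F [ 1.4  1.5 -0.3] M [ 0.2  -0.42 -0.05] w 0.007 g 6.1 31
t 18.08 p [ 0.5789 -0.0236  0.0312] F [ 3.8  1.8 -0.1] M [ 0.25 -0.61 -0.1 ] w 0.007 g 6.1 24
```

View pics/ov3.png

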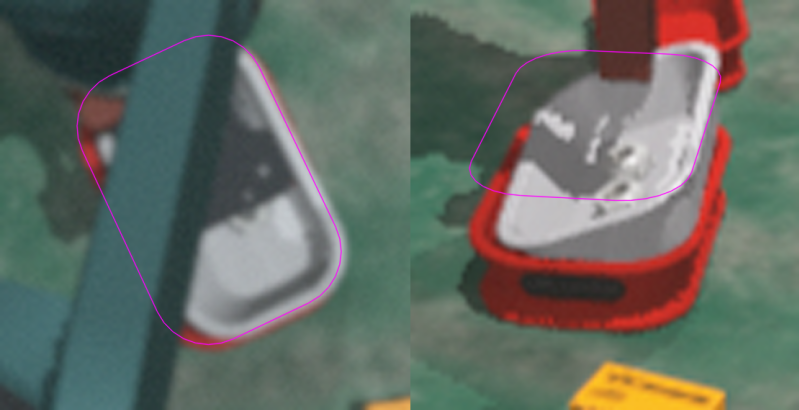

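```bash
cat > f.py <<'E'
from h import *
from o import ov
p=manip.read_state()["ee_pos"]
h=manip.move_linear([p[0],p[1],.019],feed=.03,contact_N=8); st(h)
manip.set_gripper(.03); manip.wait(.2); st("open")
manip.move_linear([p[0],p[1],.12],feed=.25)
manip.movep([.50,-.30,.15],ori(24.5)); manip.set_gripper(0); st()
C1=np.array([.521,-.050])
P=[(rrect(.134,.09,.026,*C1,np.radians(24.5),.047),(255,0,255))]
a=ov("top",0,P,(215,190,310,285),6);b=ov("scene",0,P,(210,190,300,285),6)
cv2.imwrite("pics/ov4.png",cv2.resize(cv2.hconcat([a,b]),None,fx=.72,fy=.72,interpolation=cv2.INTER_AREA))
c=manip.camera("top")
for r in manip.regions_of("top","upper_tray")[:2]: print(r["confidence"],rect(outline(c,r["pixels"],.047)))
E
python3 f.py
```

```text
t 18.73 p [ 0.5797 -0.0234  0.0187] F [5.  2.3 0.4] M [ 0.36 -0.89  0.07] w 0.0074 g 6.3 False
t 19.5 p [ 0.5788 -0.0235  0.019 ] F [-0.6  0.2  0.8] M [-0.03 -0.11 -0.02] w 0.03 g 0.0 open
t 21.78 p [ 0.5001 -0.2999  0.15  ] F [ 0.6  0.9 -0.8] M [-0.02 -0.1   0.03] w 0.0005 g 0.0
0.84 [522.8 -52.8 134.   82.6  25.5]
```

View pics/ov4.png

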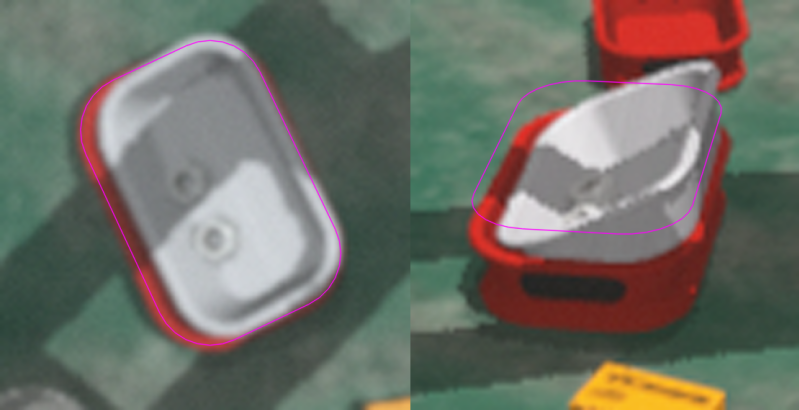

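```bash
cat > g.py <<'E'
from h import *
from scipy.optimize import differential_evolution, minimize
def fit(verbose=True,full=None):
    D=[]
    for n in ("top","scene"):
        c=manip.camera(n); R=manip.regions_of(n,"upper_tray"); 
        if not R: print("none",n); continue
        im=c["color"].astype(float); red=(im[...,0]-im[...,1]>25)&(im[...,0]>1.5*im[...,2])
        u=R[0]["pixels"]; D.append((c,u.astype(float),~red|u,n))
    L=rrect(.134,.09,.026,0,0,0,0); L1=L+[0,0,.03]; L2=L+[0,0,.027]; B=rrect(.109,.065,.02,0,0,0,0)
    M=np.r_[L1,L2,B]
    def pts(p):
        Rm=Ro.from_euler("ZYX",[np.radians(p[2]),np.radians(p[5]),np.radians(p[4])]).as_matrix()
        return M@Rm.T+[p[0]/1e3,p[1]/1e3,p[3]/1e3]
    def cost(p):
        o=0;W=pts(p)
        for c,u,w,n in D:
            q=cv2.convexHull(project(c,W).astype(np.float32))[:,0]
            m=np.zeros((1260,1680),np.uint8); cv2.fillPoly(m,[np.round((q+.5)*3-.5).astype(np.int32)],255)
            x0,y0,x1,y1=(205,180,320,295)
            m=cv2.resize(m,(560,420),interpolation=cv2.INTER_AREA)/255.
            o+=(np.abs(m-u)*w)[150:300,190:330].sum()
        return o
    r=differential_evolution(cost,[(505,540),(-70,-30),(12,38),(3,35),(-30,30),(-20,20)],maxiter=40,popsize=8,seed=1,polish=False)
    r=minimize(cost,r.x,method="Nelder-Mead",options=dict(maxiter=600))
    W=pts(r.x)[:32]; Rm=Ro.from_euler("ZYX",np.radians([r.x[2],r.x[5],r.x[4]])).as_matrix()
    mid={k:np.round((Rm@np.array(v)+r.x[[0,1,3]]/1e3)*1e3,1) for k,v in dict(endA=(.065,0,.03),endB=(-.065,0,.03),left=(0,.043,.03),right=(0,-.043,.03)).items()}
    print("x y yaw z roll pitch",r.x.round(1),"cost",round(r.fun,1)); print(mid); return r.x
if __name__=="__main__": fit()
E
time python3 g.py
```

```text
x y yaw z roll pitch [525.1 -62.4  25.8  20.4 -22.2   2.7] cost 294.6
{'endA': array([579.9, -23.4,  45. ]), 'endB': array([462.9, -79.8,  51.2]), 'left': array([503.4, -16.1,  31.9]), 'right': array([539.4, -87.1,  64.3])}
real	0m6.429s
user	0m7.632s
sys	0m1.687s
```

```bash
cat > k.py <<'E'
from h import *
from g import fit
v=np.array([-np.sin(np.radians(24.5)),np.cos(np.radians(24.5)),0]); p=np.array([.5394,-.0871,.034]); z=np.array([0,0,1.])
manip.set_gripper(.034)
manip.movep(p+.06*z,ori(-65.5)); 
h=manip.move_linear(p,feed=.08,contact_N=4); st("hit",h)
if h: raise SystemExit
manip.set_gripper(0,8); st("grip")
for q,f in ((p+.003*z,.03),(p+.003*z+.005*v,.03),(p-.007*z+.006*v,.03),(p-.017*z+.006*v,.03)):
    h=manip.move_linear(q,feed=f,contact_N=12); st(h)
manip.set_gripper(.03); st("open")
q=np.array(manip.read_state()["ee_pos"]); manip.move_linear(q+[0,0,.08],feed=.25)
manip.movep([.50,-.30,.15],ori(-65.5)); manip.set_gripper(0); st()
fit()
from o import ov
P=[(rrect(.134,.09,.026,.521,-.05,np.radians(24.5),.047),(255,0,255))]
a=ov("top",0,P,(215,190,310,285),6);b=ov("scene",0,P,(210,190,300,285),6)
cv2.imwrite("pics/ov5.png",cv2.resize(cv2.hconcat([a,b]),None,fx=.72,fy=.72,interpolation=cv2.INTER_AREA))
E
python3 k.py
```

```text
t 25.48 p [ 0.5398 -0.0872  0.0343] F [ 0.2 -0.4  0.2] M [ 0.06 -0.01 -0.  ] w 0.034 g 0.0 hit False
t 26.03 p [ 0.5396 -0.0872  0.0342] F [ 0.6 -0.4  1.3] M [-0.04  0.03  0.02] w 0.0063 g 8.0 grip
t 26.28 p [ 0.5391 -0.087   0.037 ] F [-0.1 -0.6 -0.4] M [-0.    0.06  0.01] w 0.0063 g 8.0 False
t 26.6 p [ 0.5376 -0.083   0.0373] F [-0.  -4.2  1.5] M [-0.75  0.12  0.04] w 0.0063 g 8.0 False
t 27.08 p [ 0.5399 -0.0843  0.028 ] F [  1.8 -11.    3.6] M [-1.81 -0.3  -0.01] w 0.0062 g 8.0 False
t 27.57 p [ 0.5419 -0.0852  0.0185] F [  3.9 -13.2   2.4] M [-2.24 -0.67 -0.08] w 0.0066 g 8.0 False
t 28.14 p [ 0.5365 -0.0813  0.0168] F [ 0.3 -0.2 -0.7] M [-0.04  0.01  0.04] w 0.0301 g 0.0 open
t 30.13 p [ 0.5001 -0.2999  0.15  ] F [0.2 0.6 0.2] M [-0.01 -0.01 -0.01] w 0.0003 g 0.0
x y yaw z roll pitch [521.  -58.1  23.5  17.9 -16.5   4.7] cost 438.8
{'endA': array([579.2, -23.5,  41.3]), 'endB': array([460.4, -75.2,  51.9]), 'left': array([502.4, -11.9,  34.4]), 'right': array([537.2, -86.7,  58.7])}
```

View pics/ov5.png

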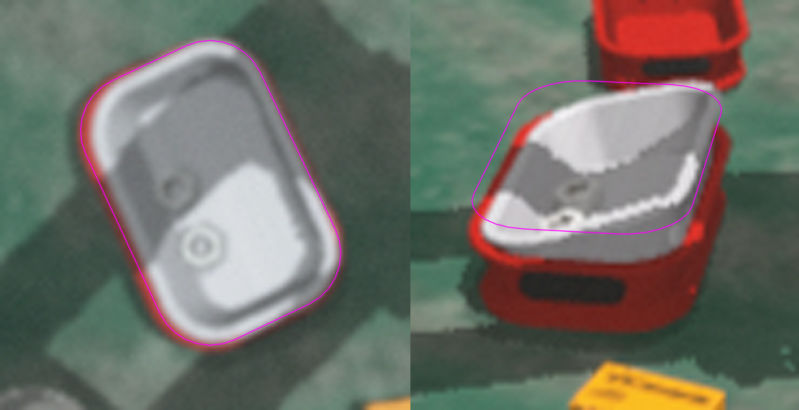

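```bash
cat > m.py <<'E'
from h import *
a=np.radians(24.5);u=np.array([np.cos(a),np.sin(a)]);v=np.array([-u[1],u[0]]);C=np.array([.521,-.05])
def press(xy,N,zt=.010,clear=.05,feed=.03):
    p=manip.read_state()["ee_pos"]
    manip.move_linear([*xy,max(clear,.045)],feed=.3,orientation=ori(-65.5))
    h=manip.move_linear([*xy,zt],feed=feed,contact_N=N); st("press",h,"tip",round(manip.read_state()["ee_pos"][2]+.0225,4))
    manip.move_linear([*xy,.045],feed=.15)
if __name__=="__main__":
    manip.movep([*(C-.043*v),.06],ori(-65.5))
    press(C-.043*v,12); press(C+.064*u,16); press(C-.064*u,16)
    st()
E
python3 m.py
```

```text
t 32.79 p [ 0.5385 -0.0884  0.012 ] F [-0.9  1.8  6.1] M [ 0.21  0.12 -0.  ] w 0.0007 g 3.1 press True tip 0.0345
t 34.81 p [ 0.5794 -0.0235  0.0117] F [-1.2  0.3  7.4] M [ 0.02  0.17 -0.01] w 0.0005 g 3.3 press True tip 0.0342
t 36.98 p [ 0.4628 -0.0765  0.0116] F [-1.2 -0.3  8.4] M [ 0.07  0.18 -0.01] w 0.0004 g 4.3 press True tip 0.0341
t 37.35 p [ 0.4634 -0.0767  0.0452] F [ 0.3 -0.8 -0.3] M [-0.01  0.01 -0.02] w 0.0006 g 0.0
```

```bash
cat > n.py <<'E'
from m import *
from g import fit
from o import ov
press(C+.043*v,12)
manip.move_linear([*(C+.043*v),.12],feed=.3)
manip.movep([.50,-.30,.15],ori(-65.5)); st()
fit()
P=[(rrect(.134,.09,.026,.521,-.05,np.radians(24.5),.035),(255,0,255))]
a=ov("top",0,P,(215,190,310,285),6);b=ov("scene",0,P,(210,190,300,285),6)
cv2.imwrite("pics/ov6.png",cv2.resize(cv2.hconcat([a,b]),None,fx=.72,fy=.72,interpolation=cv2.INTER_AREA))
for k in ("steel_cup","insert_box","tape_measure"):
    c=manip.camera("top"); R=manip.regions_of("top",k); print(k,[rect(outline(c,r["pixels"],Z[k])) for r in R[:1]])
E
python3 n.py
```

```text
t 38.95 p [ 0.503  -0.0108  0.0117] F [-0.9 -0.6  7.4] M [0.07 0.15 0.03] w 0.0002 g 3.4 press True tip 0.0342
t 40.84 p [ 0.4995 -0.2984  0.149 ] F [-0.   0.2 -0. ] M [-0.02  0.06  0.  ] w 0.0009 g 0.0
x y yaw z roll pitch [517.8 -52.6  22.   13.2  -3.4   8.1] cost 528.5
{'endA': array([580.7, -25.3,  33.7]), 'endB': array([461.4, -73.6,  52. ]), 'left': array([504.6,  -9.8,  40.3]), 'right': array([537.4, -89.1,  45.3])}
steel_cup [array([405.3,  29.6,  54.2,  53.6,  89.8])]
insert_box [array([ 410.5, -146.7,   49.4,   28.2,  -83.9])]
tape_measure [array([ 570.7, -197. ,   68.3,   62.8,  -86.3])]
```

View pics/ov6.png

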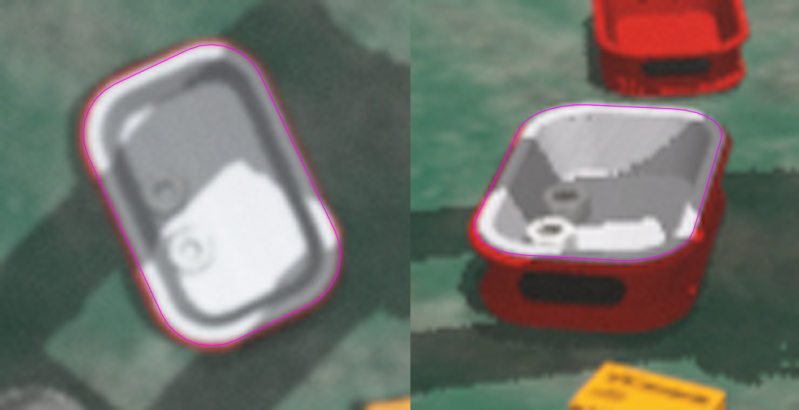

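The picture shows the steel tray's lip on the outline computed for the home height in both views. Both nuts lie inside, and the cup, carton and tape measure have moved less than 2 mm. I'm handing it in.

```bash
python3 -c "
from rig import manip
print(manip.finish_job())"
```

```text
the job is handed in; nothing more can be done
None
```

The steel tray sits fully home in the red tray with both nuts in it, the bystanders are undisturbed and the gripper is clear. I handed the job in at about 41 s; no verdict came back.

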